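# Seat a laser module in its vee mount

### The arm

A 6-joint arm with a two-finger parallel gripper is mounted at the origin on a cart in front of the work surface, level with it; the furniture and walls round the work are solid. World frame = base frame: x ahead of the robot, y to its left, z up, the work surface at z = 0. Lengths are in mm, angles in degrees, forces in N, time in s.
With the tool pointing down it reaches from about 350 to 975 mm from the base axis. Payload 17.4 kg.
Tool frame: the origin (TCP) lies between the finger pads; the fingertips stand 14 mm ahead of it and the grasp point (between the pads) lies 5 mm behind it; z points along the fingers, y is the line along which they close (so a half turn about z gives the same grasp; the last joint's range is limited). The gripper opens to 85 mm and grips with 20 to 120 N. Pads are 22 mm wide; open, the fingers measure 114 mm over their backs; the gripper's body (76 mm by 85 mm) begins 54 mm behind the grasp point. The pads swing forward as they close: fully open they stand 13 mm farther back than shut.
Start: joints at [73.178, 6.646, 82.598, -0, 90.757, -2.166], TCP at [170.796, 653.04, 245.303] pointing down, gripper open.
Joint ranges: [-162.19, 162.19], [-47.58, 125.68], [4.15, 143.07], [-65.23, 245.23], [0.69, 171.88], [-170.13, 170.13]. Speed limits (degrees/s): [108.29, 108.29, 127.2, 180, 180, 180].

### API

Orientations are given as [roll, pitch, yaw] about the fixed x, y, z axes, in that order (R = Rz(yaw) Ry(pitch) Rx(roll)).
In Python, from bench import bot gives the robot as it stands. The module is installed in compiled form; this text tells all that it offers. Calls block until the motion is done:
- bot.movep(position, orientation): joint-space move of the TCP to a pose.
- bot.move_l(position, attitude=None, velocity=150): straight line of the TCP; attitude=None keeps the orientation; velocity is the mean speed in mm/s.
- bot.move_joints(angles): joint-space move.
- bot.gripper_to(opening): finger opening in mm; the grip force is fixed at half the most; returns when the fingers have stopped.
- bot.dwell(seconds).
- bot.inverse_kinematics(position, orientation): joint angles nearest the present ones, or None.
- bot.observe(): the state.
- bot.snapshot(name): name is "side" or "top"; returns a dict with "img" (480x640x3 uint8, red, green, blue), "camera_matrix" (3x3 intrinsics, pixels), "R" (3x3) and "t" (3): a world point X has camera coordinates R X + t. Camera axes: x right, y down, z forward; pixel columns grow to the right and rows downward; lengths in mm; the calibration is good to about 2 mm. A picture is of the moment at which its call begins. There is no depth.
A pose or a line that the arm cannot do raises bot.MotionError and nothing moves.
- bot.sign_off(): hands the job in; it is judged then, once.
The state is a dict: "time": time; "joint_pos": joint angles; "qd": joint speeds; "tau": joint torques, N m; "position": TCP position; "eef_rot": TCP orientation; "force": force on the tool from outside, world axes, zero at the start; "torque": the same for the moment, N m; "grip_width": finger opening in mm; "grasp_force": force on a finger pad.
Only numpy, scipy, OpenCV 4.12 (cv2) and the standard library are available. Lean on these libraries where they do the work, as an engineer would, in place of code of your own. Each camera call takes 0.05 s, during which the arm holds its last target. There are 200 camera calls.

### The job

Roll the cylindrical laser module across the loading deck into the vee groove without lifting it, and let go so that it centres itself. Then push it gently along the groove until it bears on the end stop, and swing the clamp arm over and press it down on the module, firmly but gently, so that the module stays home and clamped. Its housing is thin, so use light forces, and do not disturb the other things on the table.

Things in the scene. Friction and masses are not known exactly. Their poses are not given: they have to be found in the camera images.
- vee_mount: Fixed aluminium vee mount on a dark base plate 190 x 180 mm. Origin on the table under the middle of the vee; y runs along the groove toward the end stop, z up, x from the loading deck toward the clamp hinge. The flat deck (x -125 to -20 mm, y -95 to +75 mm) is 45 mm above the table, with a bead 4 mm high along its outer edge; beyond the groove (x +20 to +54 mm) the top is again 45 mm high.
- deck_lip (a point): Lip where the deck ends and the groove begins (x = -20 mm in the mount's frame, deck height). Once the module's axis is past the lip it rolls into the groove by itself.
- vee_seat (a point): Middle of the axis of a module resting in the vee: mount x = 0, z = 50.5 mm (5.5 mm above the deck), so the module's top is then at 68.5 mm. The groove is a 90 degree vee, 40 mm wide at deck height, 20 mm deep, open at its -y end.
- laser: The laser module: a loose plain aluminium cylinder, diameter 36 mm, length 130 mm, about 0.18 kg, lying on the deck (axis 63 mm above the table), within 0.2 rad of parallel to the groove. Origin at its centre; its own y axis runs along the cylinder toward the front end; its x and z turn as it rolls.
- laser_front (a point): Centre of the module's front end face (65 mm from its centre), the end that goes against the end stop.
- end_stop: Fixed dark plate across the +y end of the groove, 36 mm wide, top 26 mm above the deck; its place along the groove varies. Origin on its working face, mid groove, at deck height; axes as the mount's. Home: the module's front face on it. Sliding along the groove takes 1 to 4 N; once home, a steady push of 6 to 10 N on the module's rear end is right; over 20 N on the stop is too much.
- clamp_arm: Dark clamp arm, stiff hinge (0.12 N m: stays where left). Origin on the hinge axis, mount x = 43 mm, 77 mm above the table; -x along the arm, y the axis. Starts 100 to 120 degrees open. A screwed spindle 43 mm from the hinge has a rubber foot 5 to 15 mm below the arm's middle line (setting not measured): it meets the module with the arm 6 degrees below level to 9 above.
- clamp_paddle (a point): Middle of the top face of the flat paddle at the arm's free end (26 mm wide along the hinge axis, 50 mm long, 8 mm thick, from 70 to 120 mm off the hinge); this point is 95 mm from the hinge axis. A bar 14 mm wide joins it to the hinge. To shut, push its back over toward the deck and down: a steady press of 5 to 10 N here clamps well. The foot must press over 6 N for a moment, never over 35 N.
- ball_driver_grey: Bystander: grey-handled ball driver, 180 mm long, 23 mm high, lying beside the open end of the mount.
- usb_stick: Bystander: small memory stick, 60 x 18 x 9 mm, lying behind the mount.
- bnc_tee: Bystander: small metal tee connector, 30 x 23 x 14 mm, lying behind the mount.
- marker_2: Bystander: marker pen, 127 mm long, 15 mm high, lying near the table's front edge.
Not all that is in view belongs to the job. Leave any pink or purple look-alike of the end_stop alone.

How it is judged:
By the outcome, as a careful person would: the job done as asked, in the order asked, and still so for the second after the job is handed in, with the robot touching nothing.
It also fails if it takes over 72 s, if anything falls off the work surface, if the arm or the gripper's body presses on something with over 40 N, if the wrist force passes 120 N, or if a joint passes its speed limit or range.

## Working session

There is one attempt and no reset: what is moved stays moved. The work goes in short steps, each a Python script; the robot and the scene stay as the last script left them, time stands still between calls to the robot, and variables do not carry over. Pictures are saved under pics/ and viewed, at most 10 in all, crops included, and the job is handed in when it is done.

```bash
mkdir -p pics; ls
python3 - <<'E'
from bench import bot
import cv2,pickle
o=bot.observe();print({k:o[k] for k in("time","position","eef_rot","force","grip_width")})
for n in("side","top"):
    s=bot.snapshot(n);cv2.imwrite(f"pics/{n}0.png",s["img"][:,:,::-1]);pickle.dump(s,open(f"{n}0.pkl","wb"))
    print(n,s["camera_matrix"],s["R"],s["t"])
E
```

```text
pics
{'time': 0.0, 'position': array([170.7387223 , 652.87481397, 244.55773164]), 'eef_rot': array([-1.79934210e+02, -1.96224202e-03,  1.65346641e+02]), 'force': array([-0.05323159, -0.12943514,  0.26820986]), 'grip_width': 85.3463670256902}
side [[522.64293234   0.         315.12214465]
 [  0.         522.64293234 234.21149158]
 [  0.           0.           1.        ]] [[-0.77713714  0.62931127  0.00501937]
 [ 0.50486729  0.62818314 -0.59202615]
 [-0.37572181 -0.4575514  -0.80590312]] [ 386.77195222 -242.06548253 1328.84545555]
top [[473.92788938   0.         320.68348109]
 [  0.         473.92788938 235.75411458]
 [  0.           0.           1.        ]] [[-0.02672317 -0.99959462 -0.00982163]
 [-0.99313427  0.02766725 -0.11366109]
 [ 0.11388676  0.00671682 -0.99347103]] [  76.80790815  536.61224308 1036.16833133]
```

View pics/side0.png

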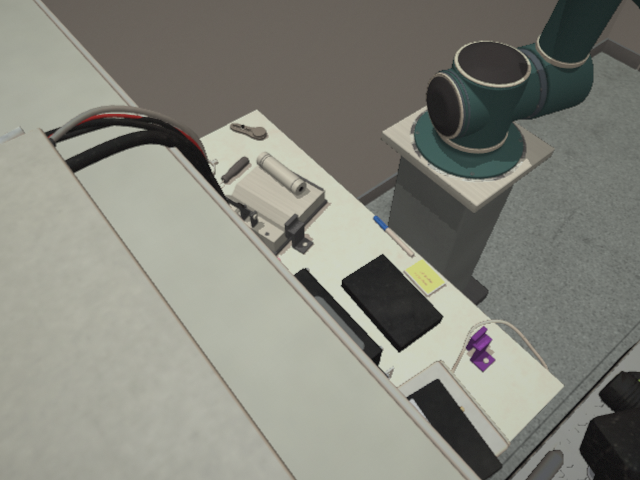

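View pics/top0.png

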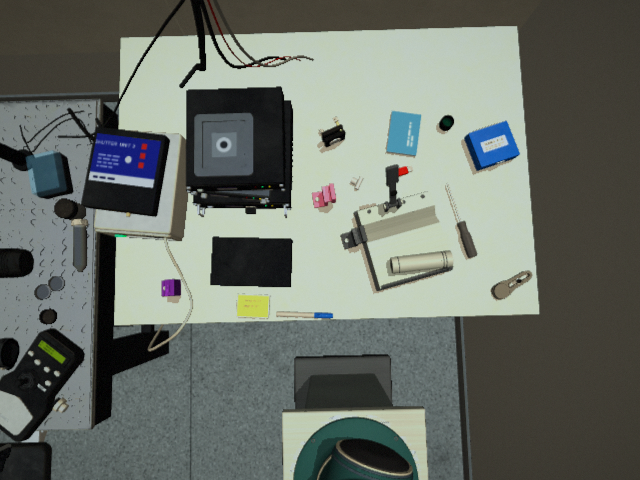

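Run:
```python
import cv2
a=cv2.imread("pics/top0.png")[150:305,325:485];cv2.imwrite("pics/topc.png",cv2.resize(a,None,fx=3.75,fy=3.75,interpolation=cv2.INTER_CUBIC))
a=cv2.imread("pics/side0.png")[110:260,190:350];cv2.imwrite("pics/sidec.png",cv2.resize(a,None,fx=4,fy=4,interpolation=cv2.INTER_CUBIC))
```

```text
(no output)
```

View pics/topc.png

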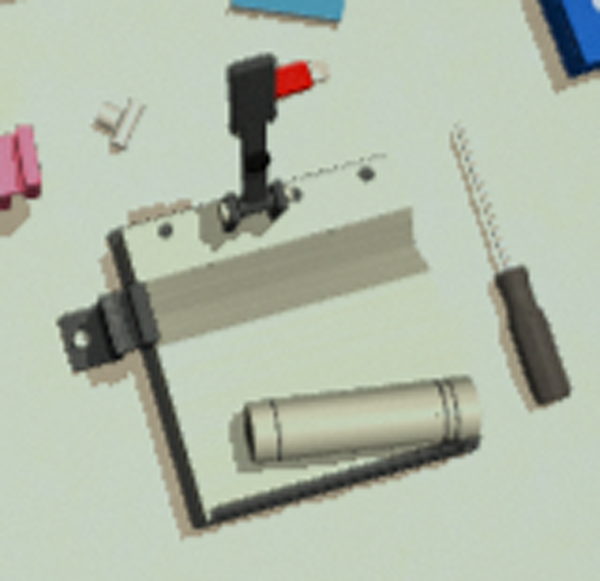

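View pics/sidec.png

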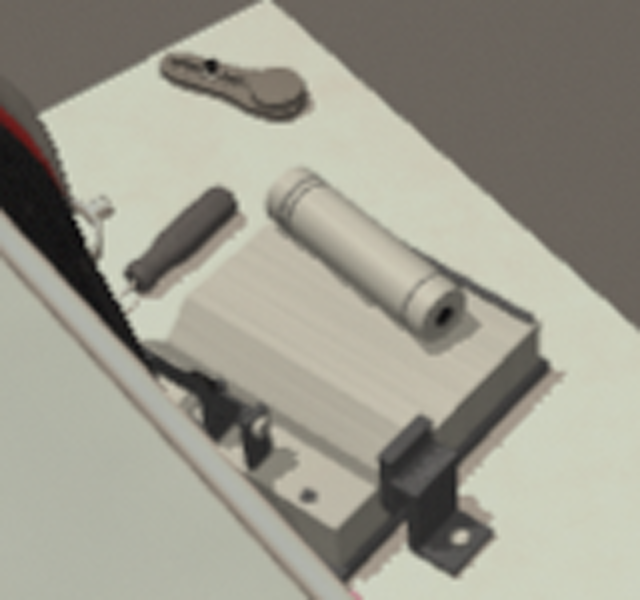

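```bash
cat > geo.py <<'E'
import numpy as np,pickle
from scipy.optimize import least_squares
T=pickle.load(open("top0.pkl","rb"));S=pickle.load(open("side0.pkl","rb"))
def proj(s,X):
    c=s["R"]@X+s["t"];p=s["camera_matrix"]@c;return p[:2]/p[2]
def back(s,uv,z):
    d=s["R"].T@np.linalg.solve(s["camera_matrix"],[*uv,1]);c=-s["R"].T@s["t"];return c+d*(z-c[2])/d[2]
tc=lambda u,v:(325+(u-1.4)/3.75,150+(v-1.4)/3.75)
sc=lambda u,v:(190+(u-1.5)/4,110+(v-1.5)/4)
E
python3 - <<'E'
from geo import *
P=[(T,tc(430,270),(-20,-95,45)),(T,tc(412,208),(20,-95,45)),(T,tc(480,440),(-125,-95,49)),(T,tc(212,514),(-125,75,49)),
(T,tc(128,230),(54,75,45)),(T,tc(385,155),(54,-95,45)),
(S,sc(338,525),(54,75,45)),(S,sc(270,222),(-125,-95,45)),(S,sc(538,325),(-125,75,49)),(S,sc(190,297),(-20,-95,45))]
def m2w(p,X):
    c,s=np.cos(p[2]),np.sin(p[2]);return np.array([p[0]+c*X[0]-s*X[1],p[1]+s*X[0]+c*X[1],X[2]])
f=lambda p:np.concatenate([proj(s,m2w(p,X))-uv for s,uv,X in P])
r=least_squares(f,[500,-130,.25],loss="soft_l1",x_scale=[1,1,.01]);p=r.x
print(p,np.degrees(p[2]));print(f(p).reshape(-1,2).round(1))
def w2m(X):
    c,s=np.cos(p[2]),np.sin(p[2]);d=X-[p[0],p[1],0];return np.array([c*d[0]+s*d[1],-s*d[0]+c*d[1],X[2]]).round(1)
for n,s,uv,z in[("front",T,tc(250,432),63),("rear",T,tc(478,405),63),("frontS",S,sc(444,314),63),("stop top",T,tc(152,313),71),("hinge",T,tc(253,202),77),("paddle end",T,tc(252,60),190),
 ("stopS",S,sc(405,440),71),("driver",T,tc(460,130),5),("driver",T,tc(550,400),12)]:
    X=back(s,uv,z);print(n,X.round(1),w2m(X))
E
```

```text
[ 5.57360270e+02 -1.06115288e+02  2.50194400e-01] 14.33508318190021
[[ 0.3 -0.2]
 [-0.3 -0.7]
 [ 1.8 -0.1]
 [-1.1  1.5]
 [-2.  -0.3]
 [ 2.3 -0.9]
 [-0.2  1.6]
 [ 9.1 -7.9]
 [ 0.8 -1.9]
 [-0.8  0.1]]
front [467.2 -89.2  63. ] [-83.1  38.7  63. ]
rear [ 479.2 -221.4   63. ] [-104.2  -92.3   63. ]
frontS [465.8 -90.3  63. ] [-84.8  38.   63. ]
stop top [537.  -34.6  71. ] [-2.  74.3 71. ]
hinge [599.3 -94.8  77. ] [43.4  0.6 77. ]
paddle end [653.6 -80.9 190. ] [ 99.5   0.6 190. ]
stopS [539.2 -29.2  71. ] [ 1.4 79.1 71. ]
driver [ 653.9 -235.8    5. ] [  61.4 -149.5    5. ]
driver [ 484.2 -278.8   12. ] [-113.7 -149.2   12. ]
```

```bash
cat >> geo.py <<'E'
import cv2
from bench import bot
MX,MY,YAW=557.4,-106.1,14.33
def w(x,y,z):
    c,s=np.cos(np.radians(YAW)),np.sin(np.radians(YAW));return [MX+c*x-s*y,MY+s*x+c*y,z]
def att(yr): return [180,0,YAW+yr]
def mp(x,y,z,yr): bot.movep(w(x,y,z),att(yr))
def ml(x,y,z,yr=None,v=150): bot.move_l(w(x,y,z),None if yr is None else att(yr),v)
def st(msg=""):
    o=bot.observe();p=o["position"];c,s=np.cos(np.radians(YAW)),np.sin(np.radians(YAW))
    d=p[:2]-[MX,MY];f=o["force"]
    m=np.array([c*d[0]+s*d[1],-s*d[0]+c*d[1],p[2]]);F=np.array([c*f[0]+s*f[1],-s*f[0]+c*f[1],f[2]])
    if msg is not None: print(msg,"t%.2f"%o["time"],m.round(2),"F",F.round(2),"yaw%.1f"%o["eef_rot"][2])
    return m,F
def pic(n,name,box=None,k=1):
    a=bot.snapshot(n)["img"][:,:,::-1]
    if box: a=a[box[1]:box[3],box[0]:box[2]]
    cv2.imwrite(f"pics/{name}.png",cv2.resize(a,None,fx=k,fy=k,interpolation=cv2.INTER_CUBIC))
E
python3 - <<'E'
from geo import *
print("far edge",back(T,(400,32),0).round())
for a in [(-130,-21,75,-9.2),(-75,-100,64,90),(-75,-100,64,-90),(0,-110,64,90),(0,-110,64,-90),(135,0,160,0),(-52,0,100,0)]:
    q=bot.inverse_kinematics(w(*a[:3]),att(a[3]));print(a,np.round(q,0) if q is not None else None)
bot.movep(w(-140,-21,260),att(-9.2));st()
ml(-132,-21,75,v=250);st()
pic("side","s1",(190,60,350,210),5 if 0 else 4)
E
```

```text
far edge [1036. -144.    0.]
(-130, -21, 75, -9.2) [-23. -15. 119.  -0.  76.  62.]
(-75, -100, 64, 90) [-26.  -2. 109.   0.  73. -40.]
(-75, -100, 64, -90) [-26.  -2. 109.  -0.  73. 140.]
(0, -110, 64, 90) [-22.   6. 100.   0.  73. -37.]
(0, -110, 64, -90) [-22.   6. 100.  -0.  73. 143.]
(135, 0, 160, 0) [-8. 11. 86. -0. 83. 68.]
(-52, 0, 100, 0) [-16.  -8. 111.  -0.  77.  60.]
 t3.09 [-139.66  -20.69  259.97] F [-0.18 -0.25  0.06] yaw5.2
 t3.98 [-131.47  -21.32   76.32] F [ 0.2  -0.44 -0.63] yaw5.1
```

View pics/s1.png

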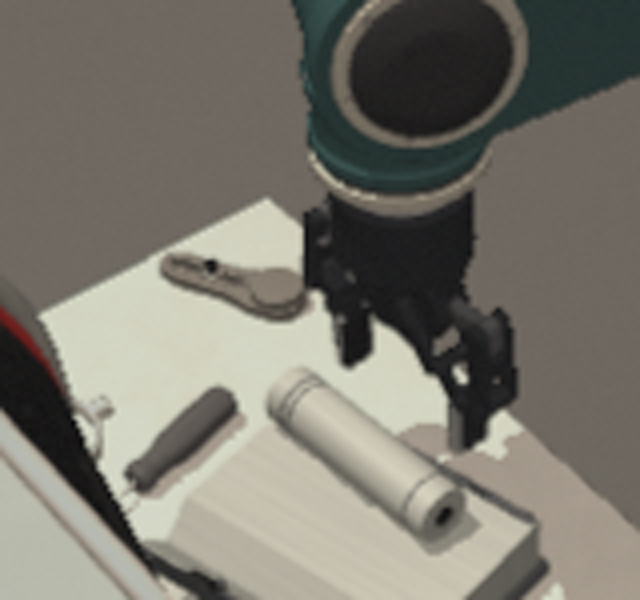

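Run:
```python
from geo import *
m,_=st()
a=np.radians(-9.2)
for off in(-50,50):
  for z in(59,66,74,80):
    for dx in (0,):
      X=np.array(w(m[0]-np.sin(a)*off,m[1]+np.cos(a)*off,z));u=proj(S,X);print(off,z,((u-[190,60])*4+1.5).round())
```

```text
t4.03 [-131.33  -21.45   76.67] F [ 0.93  1.22 -0.34] yaw5.1
-50 59 [353. 377.]
-50 66 [352. 368.]
-50 74 [351. 358.]
-50 80 [351. 351.]
50 59 [472. 469.]
50 66 [472. 461.]
50 74 [472. 451.]
50 80 [472. 443.]
```

Run:
```python
from geo import *
ml(-132,-21,66,v=60);st()
ml(-132,-21,58,v=40);m,F=st()
assert abs(F[2])<4
ml(-122,-23,58,-9.2,60);st()
for x,yr in((-112,-7),(-100,-4.5),(-88,-2),(-76,0),(-64,0),(-54,0),(-49,0)):
    ml(x,-25,58,yr,45);st()
pic("top","t2",(360,180,480,300),5)
```

```text
t4.33 [-132.08  -20.96   65.91] F [ 0.01 -0.16  0.47] yaw5.1
 t4.68 [-132.14  -20.91   57.68] F [-0.68  0.22 -0.37] yaw5.1
 t5.00 [-121.59  -23.05   58.05] F [-0.44 -0.21  0.1 ] yaw5.2
 t5.38 [-111.81  -25.     57.93] F [-0.22 -0.42 -0.08] yaw7.3
 t5.79 [-99.83 -24.94  57.93] F [-0.17 -0.23  0.41] yaw9.8
 t6.21 [-87.79 -24.92  57.92] F [ 0.27 -1.26 -0.45] yaw12.3
 t6.62 [-75.85 -24.97  57.89] F [ 0.04  0.54 -0.12] yaw14.3
 t7.04 [-63.83 -24.94  57.89] F [ 0.57 -0.16  0.48] yaw14.3
 t7.42 [-53.81 -24.95  57.93] F [ 0.19 -0.68 -0.3 ] yaw14.3
 t7.67 [-48.84 -25.    57.99] F [ 0.91 -0.3  -0.13] yaw14.3
```

View pics/t2.png

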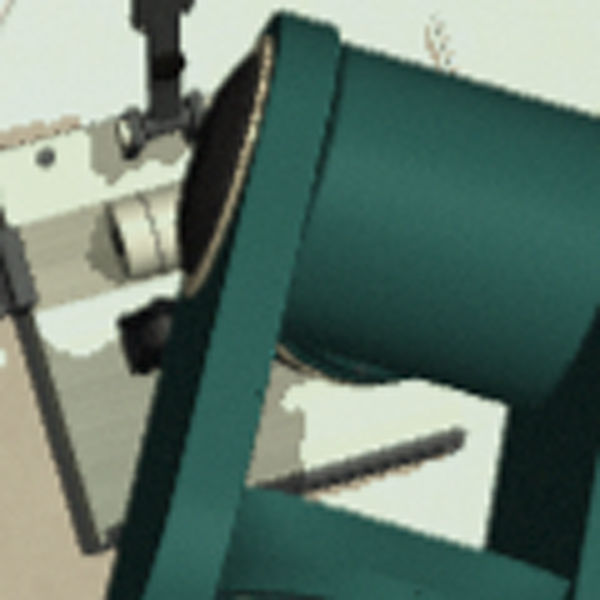

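Run:
```python
from geo import *
def w2m(X):
    c,s=np.cos(np.radians(YAW)),np.sin(np.radians(YAW));d=X[:2]-[MX,MY];return np.array([c*d[0]+s*d[1],-s*d[0]+c*d[1]]).round(1)
print("front",w2m(back(T,(360+118/5,180+238/5),50.5)))
ml(-70,-25,60,0,100);ml(-75,-40,170,0,250)
bot.gripper_to(0)
mp(0,-150,170,90);st()
pic("side","s3",(190,110,350,260),4)
pic("top","t3",(325,150,485,305),3.75)
```

```text
front [ 0.4 29.3]
 t10.90 [-7.0000e-02 -1.4982e+02  1.7006e+02] F [ 0.51 -0.15  0.38] yaw104.3
```

View pics/s3.png

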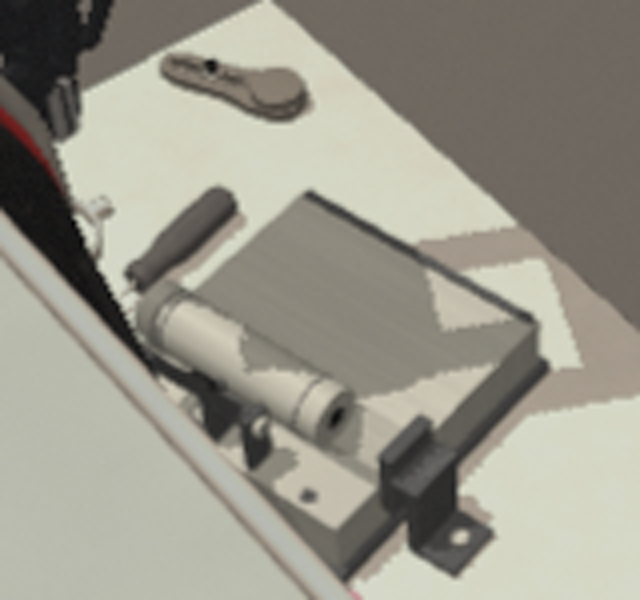

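```bash
cat >> geo.py <<'E'
def fm(n=5):
    a=[]
    for _ in range(n): bot.dwell(.03);a.append(np.r_[st(None)])
    return np.mean([x[0] for x in a],0),np.mean([x[1] for x in a],0)
E
python3 - <<'E'
from geo import *
def fl(y,v):
    ml(0,y,59,v=v);m,F=fm(3);print("y%.1f"%m[1],F.round(2));return F[1]
ml(0,-135,59,v=150);m,F0=fm(8);print("base",m.round(1),F0.round(2))
f0=F0[1]
y=-116;fl(y,60)
while y<-78:
    y+=6
    if abs(fl(y,25)-f0)>5: break
print(y,bot.observe()["time"])
E
```

```text
base 0.4 -135.39Traceback (most recent call last):
  File "<stdin>", line 5, in <module>
IndexError: invalid index to scalar variable.
```

```bash
sed -i 's/a.append(np.r_\[st(None)\])/a.append(st(None))/' geo.py
python3 - <<'E'
from geo import *
def fl(y,v):
    ml(0,y,59,v=v);m,F=fm(3);print("y%.1f"%m[1],F.round(2));return F[1]
m,F0=fm(8);print("base",m.round(1),F0.round(2))
f0=F0[1]
y=-116;fl(y,60)
while y<-79:
    y+=6
    if abs(fl(y,25)-f0)>5: break
print(y,bot.observe()["time"])
E
```

```text
base [ 1.000e-01 -1.351e+02  5.930e+01] [ 0.04 -0.06  0.18]
y-115.9 [-0.21 -0.29  0.03]
y-110.0 [-0.41 -0.17 -0.13]
y-103.9 [-0.14 -0.04 -0.25]
y-97.9 [-0.26 -0.38 -0.5 ]
y-91.9 [-0.13  0.23  0.1 ]
y-85.9 [0.2  0.37 0.18]
y-79.9 [ 0.09  0.02 -0.23]
y-73.9 [-0.53 -0.08  0.19]
-74 16.4417
```

Run:
```python
from geo import *
y=-74
while y<-63:
    y+=.7
    ml(0,y,59,v=15);m,F=fm(2);print("y%.2f"%m[1],F.round(2))
    if F[1]<-2.5: break
print(bot.observe()["time"])
pic("side","s4",(190,110,350,260),4)
```

```text
y-73.31 [-0.33  0.5  -0.47]
y-72.61 [ 0.54 -1.94 -0.43]
y-71.87 [ 0.63 -0.77 -0.06]
y-71.15 [ 0.02 -1.06  0.12]
y-70.45 [ 0.1  -0.99 -0.17]
y-69.75 [ 0.18 -0.75  0.24]
y-69.05 [ 0.05 -0.86 -0.95]
y-68.34 [ 0.14 -0.41 -0.19]
y-68.09 [ 0.32 -5.31 -1.2 ]
19.2917
```

Run:
```python
from geo import *
y=-67.7
for _ in range(4):
    m,F=fm(6);print("y%.2f"%m[1],F.round(2))
    if F[1]<-6.8: break
    y+=.12;ml(0,y,59,v=10)
bot.dwell(.3);m,F=fm(6);print("y%.2f"%m[1],F.round(2))
print(bot.observe()["time"])
```

```text
y-68.11 [-0.19 -5.17 -1.42]
y-68.10 [ 0.06 -6.14 -1.16]
y-68.10 [-0.   -7.29 -1.57]
y-68.09 [-0.1  -7.35 -0.99]
20.9417
```

View pics/s4.png

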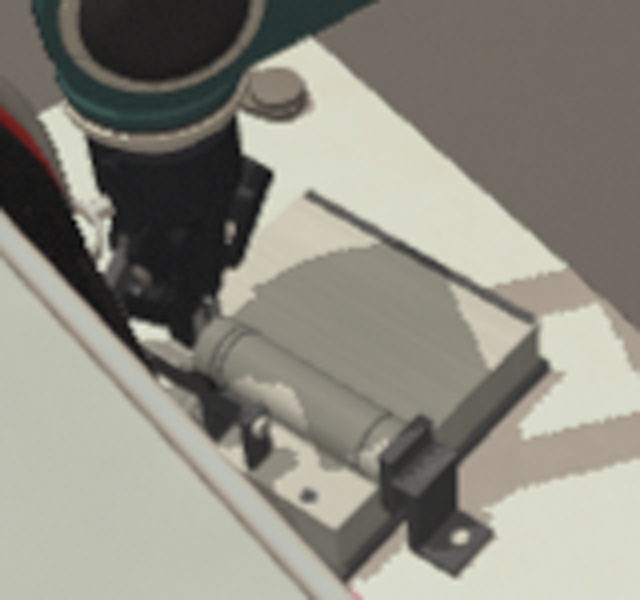

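Run:
```python
from geo import *
ml(0,-72,59,v=15);ml(0,-125,70,v=120);ml(0,-130,250,v=300)
mp(135,-70,260,0);mp(135,0,260,0)
m,F0=fm(5);print("base",m.round(1),F0.round(2))
ml(135,0,181,v=200);st("down")
for x in (120,105,90,75,66,58):
    ml(x,0,181,v=70);m,F=fm(1);print(m.round(1),(F-F0).round(1))
    if np.abs(F-F0).max()>8: break
print(bot.observe()["time"])
pic("top","t5",(345,130,465,250),5)
```

```text
base [134.9  -0.3 260.1] [ 0.09 -0.2   0.1 ]
down t25.38 [135.16  -0.46 181.82] F [-0.33 -1.15  0.76] yaw14.3
[ 1.199e+02 -1.000e-01  1.819e+02] [0.  0.6 0.1]
[ 1.047e+02 -1.000e-01  1.811e+02] [0.7 1.6 1.1]
[ 8.970e+01 -1.000e-01  1.811e+02] [-0.6  0.  -0.7]
[ 7.480e+01 -1.000e-01  1.811e+02] [ 0.8 -0.5  0.4]
[ 65.8  -0.  181. ] [-0.2 -0.5  0.6]
[ 57.8  -0.  181.1] [-0.1  0.7 -0. ]
27.5833
```

View pics/t5.png

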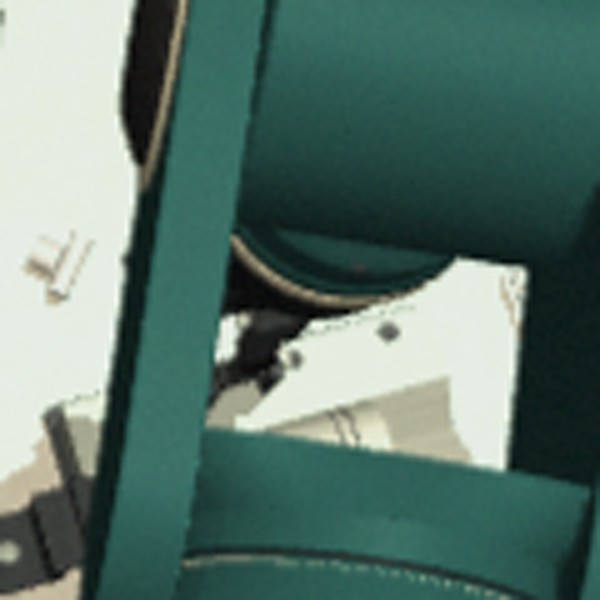

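Run:
```python
from geo import *
for th in list(range(86,9,-7))+[11]:
    t=np.radians(th);r=106-18*th/90
    x=43-r*np.cos(t)+4*np.sin(t)+11;z=77+r*np.sin(t)+4*np.cos(t)+14
    ml(x,0,z,v=70);m,F=fm(1);print(th,m.round(1),F.round(1))
    if np.abs(F).max()>8: break
print(bot.observe()["time"])
```

```text
86 [ 51.6  -0.  179.8] [ 0.4 -0.   1. ]
79 [ 40.5  -0.  180.5] [-0.1  0.1  0. ]
72 [ 29.3  -0.  179.5] [-0.5  0.2 -0.5]
65 [ 18.1   0.  177. ] [ 0.5 -0.2  0.6]
58 [  7.1  -0.  173.1] [0.1 0.1 0.3]
51 [ -3.4  -0.  167.9] [ 0.5 -0.3  0.1]
44 [-13.4   0.  161.3] [ 0.7  1.  -0.8]
37 [-22.6   0.  153.4] [-0.2 -0.2  0.2]
30 [-30.8   0.  144.2] [-0.4  0.1 -0.6]
23 [-3.80e+01  1.00e-01  1.34e+02] [-0.2  0.5  0.3]
16 [-4.390e+01  1.000e-01  1.229e+02] [ 0.3 -0.2 -0.1]
11 [-4.730e+01  1.000e-01  1.144e+02] [-0.2  0.6  0.8]
31.7583
```

Run:
```python
from geo import *
ml(-50,0,112,v=60)
z=112
while z>82:
    z-=.8
    ml(-52,0,z,v=20);m,F=fm(2)
    if F[2]>1.2 or F[2]<-2: print(m.round(2),F.round(2))
    if F[2]>3.0: break
print(z,m.round(2),bot.observe()["time"])
```

```text
[-5.197e+01 -3.000e-02  9.294e+01] [-1.23  0.67  3.43]
92.80000000000007 [-5.197e+01 -3.000e-02  9.294e+01] 39.6167
```

Run:
```python
from geo import *
z=92.8
for _ in range(14):
    z-=.2
    ml(-52,0,z,v=10);m,F=fm(3);print(m.round(2),F.round(2))
    if F[2]>7.2: break
bot.dwell(.5);m,F=fm(5);print(m.round(2),F.round(2),bot.observe()["time"])
```

```text
[-5.196e+01 -5.000e-02  9.287e+01] [-2.66  1.51  5.65]
[-5.195e+01 -4.000e-02  9.278e+01] [-3.13  1.58  7.29]
[-5.195e+01 -5.000e-02  9.278e+01] [-2.87  1.06  6.72] 40.9833
```

Run:
```python
from geo import *
ml(-52,0,100,v=30);ml(-52,0,220,v=200)
mp(-150,150,260,0);bot.dwell(.3);st()
pic("top","t6",(325,150,485,305),3.75)
a=cv2.imread("pics/t6.png")
pic("side","s6",(190,150,350,260),3.75)
b=cv2.imread("pics/s6.png");h=min(a.shape[1],b.shape[1])
c=np.vstack([a[:,:h],b[:,:h]]);cv2.imwrite("pics/f.png",cv2.resize(c,None,fx=600/c.shape[0],fy=600/c.shape[0]))
```

```text
t43.19 [-149.73  149.52  259.51] F [-0.31 -0.5   0.23] yaw14.3
```

View pics/f.png

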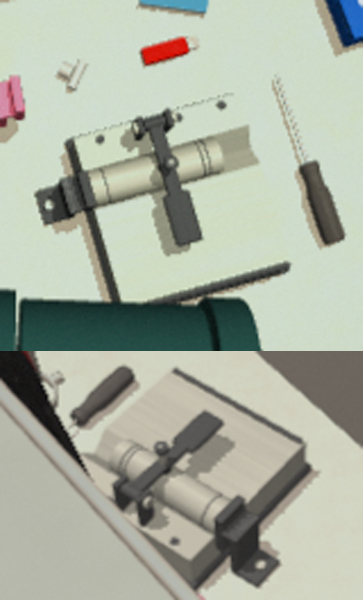

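The picture shows the arm closed across the module (foot near (165,165)), with the module's front against the stop at (85,190). The driver, memory stick and tee are undisturbed.

```bash
python3 -c "
from bench import bot
print(bot.sign_off())"
```

```text
the job is handed in; nothing more can be done
None
```

The laser module was rolled into the vee groove, pushed home on the end stop (steady push about 7 N) and clamped (about 7 N on the paddle), and the job was handed in at about 43 s.

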